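Close the split bearing housing in its jig and hold it shut

TASK

Push the jig's carriage, which bears the lower half of the split bearing housing, fully home against its end stop, then swing the locking arm all the way across behind it. Then fit the loose cap right side up onto the two dowels, either way round, and press it down against the spring until the halves meet flush; finish while still holding the cap pressed shut, do not let go. Do not shove the bearing ring, the round cover or the oil bottle out of their places.

Things in the scene. Friction and masses are not known exactly. Their poses are not given: they have to be found in the camera images.
- fixture: Assembly jig, fixed to the bench: dark steel base plate 206 x 150 x 12 mm (x from -105 to +101, y from -67 to +83). Origin: on the bench under the jig. +x is the direction in which the carriage is pushed home, +y the side of the locking arm's pivot, z up. Two low rails along x, at y = +-51, top at z 22. End stop at x 89 to 99.
- carriage (a joint): Slide of the carriage along the jig's +x, in m: 0 fully out, 0.070 fully home on the end stop (starts part way out). About 3 N of friction; it stays where it is left. On its steel plate (top at z 24) stands the aluminium lower housing half, 64 (x) x 110 (y) mm, from z 24 to 62. The plate ends at the rear in an upright lip 12 mm thick, 84 mm wide (y), from z 14 to 50, made to be pushed. From the lip's front face to the housing's rear face is 16 mm.
- rear_lip (a point): Top edge of the lip's rear face, middle of its width, z = 50 mm over the bench; moves with the carriage. Push in the jig's +x on the face below it.
- housing_top (a point): Centre of the lower housing half's flat joint face, z = 62 mm over the bench, axes as the jig's; moves with the carriage. Two fixed steel dowels of diameter 10 mm stand on the face at y = +40 and -40 mm (x = 0), 20 mm tall, the top 6 mm tapering to diameter 4 mm. At the centre a round brass plunger of diameter 30 mm.
- plunger (a joint): Spring plunger in the middle of the joint face: 0 when up, its flat top 6 mm above the face (it carries the loose cap 6 mm clear); 0.006 when pressed level with the face. The spring pushes up with 7 N at 0 and 10 N at 0.006, so that the cap (3 to 4 N) must be pressed down with about 7 N more than its weight to close, and lifts again when let go.
- latch (a joint): Locking arm's hinge, upright axis, in rad: 0 open (arm points along the jig's -x, starts within 0.25 of this), 1.571 shut (arm points along the jig's -y, across behind the carriage's lip); it grows anticlockwise seen from above. Stops at both ends, slight friction (about 0.06 N m), stays where left. The arm is a steel bar 80 x 18 x 12 mm, from z 26 to 38; if the carriage is not home the bar would run into the lip.
- latch_pivot (a point): Point on the locking arm's hinge axis, z = 32 mm; at (-23, 68) mm in the jig's frame.
- latch_post (a point): Top of the round upright black handle post on the locking arm: diameter 14 mm, from z 38 to 74 mm over the bench, 62 mm from the hinge axis. This point is on the post's axis, z = 74 mm.
- cap: The loose upper housing half, plain aluminium, about 0.33 kg, lying on the bench right side up. A flange 64 (x) x 110 (y) x 16 mm with two through holes of diameter 12 mm at y = +40 and -40 mm (x = 0), and on it a block 36 (x) x 56 (y) mm from z 16 to 50 mm to grip by. Origin: centre of the flat underside; z up out of the block. Same both ways round.
- bearing: Bystander: small steel ball-bearing ring, 34 mm across, 11 mm high. Origin under its centre.
- round_cover: Bystander: round aluminium cover, 72 mm across, with a 36 mm boss, 32 mm high. Origin under its centre.
- oil: Bystander: grey plastic oil bottle, 52 mm across, 150 mm tall. Origin under its centre.

How it is judged (in metres and radians):
On the way, in this order (a step that is already met when the one before it is completed fails the run):
1. the carriage is fully home while the locking arm is still open (value of joint carriage above 0.066 m and value of joint latch below 0.7 rad), for 0.1 s.
2. the locking arm is swung across behind the carriage, the cap not yet on (value of joint carriage above 0.066 m and value of joint latch above 1.4 rad and horizontal distance between cap and housing_top above 0.02 m), for 0.1 s.
3. the cap is on both dowels (value of joint carriage above 0.066 m and value of joint latch above 1.4 rad and horizontal distance between cap and housing_top below 0.0035 m and angle between the y axis of cap and the y axis of housing_top, either way round below 0.06 rad and angle between cap's own z axis and vertical below 0.06 rad and z of cap in the frame of housing_top below 0.01 m), for 0.1 s.
At the end, for the whole second after the job is handed in: Held for 1 s: carriage over 0.066 m, locking arm over 1.4 rad; cap within 3.5 mm of the joint face's centre, 0.06 rad of square and level, its underside within 2 mm of the face; plunger in over 4 mm; cap pressed on the lower half with over 6 N, at rest and touched by the fingers (value of joint carriage above 0.066 m and value of joint latch above 1.4 rad and horizontal distance between cap and housing_top below 0.0035 m and angle between the y axis of cap and the y axis of housing_top, either way round below 0.06 rad and angle between cap's own z axis and vertical below 0.06 rad and z of cap in the frame of housing_top between -0.003 and 0.002 m and value of joint plunger above 0.004 m and contact force between cap and fixture above 6 N and contact force between the fingers and cap above 1 N and linear speed of cap below 0.01 m/s); the arm keeps its last pose, push and grip.
It fails at once if a bystander (bearing ring, round cover or oil bottle) is pushed more than 40 mm away or the bottle is tipped over (distance of any of bearing, round_cover, oil from where it was at the start of the episode above 0.04 m or angle between oil's own z axis and vertical above 0.6 rad).
It also fails if it takes over 58 s, if anything falls off the work surface, if the arm or the gripper's body presses on something with over 40 N, if the wrist force passes 120 N, or if a joint passes its speed limit or range.

ROBOT

A 6-joint arm with a two-finger parallel gripper is mounted at the origin on the work surface. World frame = base frame: x ahead of the robot, y to its left, z up, the work surface at z = 0. Lengths are in mm, angles in rad, forces in N, time in s.
With the tool pointing down it reaches from about 350 to 775 mm from the base axis. Payload 7.3 kg.
Tool frame: the origin (TCP) lies on the centre line of the jaws, within the pads' length; the fingertips stand 17 mm ahead of it and the grasp point (between the pads) lies 2 mm behind it; z points along the fingers, y is the line along which they close (so a half turn about z gives the same grasp; the last joint's range is limited). The gripper opens to 92 mm and grips with 3 to 60 N. Pads are 19 mm wide; open, the fingers measure 130 mm over their backs; the gripper's body (75 mm by 190 mm) begins 47 mm behind the grasp point.
Start: joints at [-1.481, 0.342, 1.524, -0, 1.275, -0.146], TCP at [122.672, -510.485, 243.741] pointing down, gripper open.
Joint ranges: [-2.53, 2.53], [-0.77, 2.02], [0.04, 2.7], [-1, 4.14], [0.28, 2.66], [-3.11, 3.11]. Speed limits (rad/s): [2.57, 2.57, 3.14, 3.14, 3.14, 3.14].

INTERFACE

Orientations are given as [roll, pitch, yaw] about the fixed x, y, z axes, in that order (R = Rz(yaw) Ry(pitch) Rx(roll)).
In Python, from plant import bot gives the robot as it stands. The module is installed in compiled form; this text tells all that it offers.
- The arm moves only by the shell command python3 -m pendant 'ROWS'. ROWS is JSON, a list of rows, each a list of 3 entries, a list of its own where there are three numbers: the shift along the world's x, y, z as a fraction of full scale, then the turn, a rotation vector about the world's x, y, z as a fraction of full scale, then the opening, from -1 (shut) to 1 (fully open), so that 0 is half open. In form: [[[tx, ty, tz], [rx, ry, rz], claw], ...]. A call has exactly 10 rows; each row shifts and turns the commanded pose from where the row before left it; what a row does not reach is not made up. Full scale, the value 1, is 30 mm for a shift and 0.12 rad for a turn. A row lasts 1/12 s, in which the tool goes at most 41.7 mm and 7.16 degrees, less where a joint would pass 70% of its speed; a pose out of reach is approached as far as the arm can. A call with a number of a shift or a turn outside -1 to 1 is refused whole. A call with a gripper value outside its range is refused whole. The fingers move at their own pace and stop on an object; the grip force is fixed at half the most. Time passes only in rows, so rows that do not move let the fingers close, or fill a call up. It gives the time, the measured TCP pose, the force, the opening and the grip force at its end, in the units of the state.
- bot.get_obs(): the state, without advancing time (a new reading comes with each control period).
- bot.capture(name): name is "scene" or "top" or "wrist"; returns the picture (384x512x3 uint8, blue, green, red); there is no depth.
- bot.camera_params(name): a dict with "fovy" (degrees; the focal length in pixels is half the picture's height over the tangent of half this angle, whatever the lens; pixels are square), "cx", "cy" (the principal point, pixels), "distortion" ([k1, k2, p1, p2, k3] as OpenCV has them; the pictures are not rectified), "camera_from_world" (4x4, takes a point from world to camera coordinates). Camera axes: x right, y down, z forward; pixel columns grow to the right and rows downward; lengths in mm; the calibration is good to about 2 mm. A picture is of the moment at which its call begins: read the wrist's pose just before it. camera_params takes no time and is no camera call; for the wrist camera it gives the pose at the moment of the call.
- bot.close_job(): hands the job in; it is judged then, once.
The state is a dict: "time": time; "joint_positions": joint angles; "dq": joint speeds; "tau": joint torques, N m; "tool_pos": TCP position; "tcp_rot": TCP orientation; "contact_force": force on the tool from outside, world axes, zero at the start; "moment": the same for the moment, N m; "grip_width": finger opening in mm; "finger_force": force on a finger pad.
Only numpy, scipy, OpenCV 4.12 (cv2) and the standard library are available. Lean on these libraries where they do the work, as an engineer would, in place of code of your own. Each camera call takes 0.05 s, during which the arm holds its last target. There are 200 camera calls.

## Working session

There is one attempt and no reset: what is moved stays moved. The work goes in short steps, Python scripts to look and compute and a shell command to move; the robot and the scene stay as the last step left them, time stands still between calls to the robot, and variables do not carry over. Pictures are saved under pics/ and viewed, at most 10 in all, crops included, and the job is handed in when it is done.

```bash
mkdir -p pics
cat > h.py <<'E'
import numpy as np, cv2
from plant import bot
def K(p):
    f=192/np.tan(np.radians(p["fovy"])/2)
    return np.array([[f,0,p["cx"]],[0,f,p["cy"]],[0,0,1.]]),np.array(p["distortion"],float)
def ray(p,uv):
    k,d=K(p); T=np.array(p["camera_from_world"]); n=cv2.undistortPoints(np.array(uv,float).reshape(-1,1,2),k,d).reshape(-1,2)
    D=np.c_[n,np.ones(len(n))]@T[:3,:3]; return -T[:3,:3].T@T[:3,3],D
def at(p,uv,z):
    c,D=ray(p,uv); return c+D*((z-c[2])/D[:,2])[:,None]
def proj(p,X):
    k,d=K(p); T=np.array(p["camera_from_world"]); return cv2.projectPoints(np.array(X,float).reshape(-1,1,3),cv2.Rodrigues(T[:3,:3])[0],T[:3,3],k,d)[0].reshape(-1,2)
E
python3 - <<'E'
from h import *
for n in("scene","top"):
    im=bot.capture(n); cv2.imwrite(f"pics/{n}0.png",im)
    p=bot.camera_params(n); print(n,p["fovy"],ray(p,[[256,192]]),p["distortion"])
print(bot.get_obs())
E
```

```text
scene 57.80145786160854 (array([1079.79987094,  503.8167275 ,  714.71421579]), array([[-0.55162945, -0.51727223, -0.654468  ]])) [0.02086144 0.         0.         0.         0.        ]
top 47.8725716142003 (array([ 497.50122967,    9.96469868, 1192.74210056]), array([[ 0.06334007, -0.00852801, -0.99801542]])) [-0.01800058  0.          0.          0.          0.        ]
{'time': 0.1, 'joint_positions': array([-1.48102142e+00,  3.42643933e-01,  1.52489531e+00, -7.42451520e-06,
        1.27541745e+00, -1.46015671e-01]), 'dq': array([ 0.00129789, -0.00209546, -0.00093641,  0.00173424, -0.00049038,
        0.00248667]), 'tau': array([ 1.59192892e-03, -4.32006347e+01, -2.44694030e+01,  7.19582615e-02,
        5.26890904e-02, -4.74642491e-05]), 'tool_pos': array([ 122.62744083, -510.13414854,  243.12832046]), 'tcp_rot': array([-3.14024210e+00, -1.91438773e-04,  2.35792611e-01]), 'contact_force': array([ 0.70083486, -0.04761014,  0.15462353]), 'moment': array([ 0.00712704, -0.01490131,  0.03111811]), 'finger_force': 0.0, 'grip_width': 91.91418767830808}
```

View pics/top0.png

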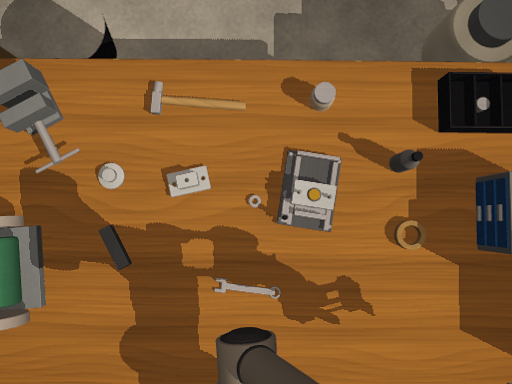

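View pics/scene0.png

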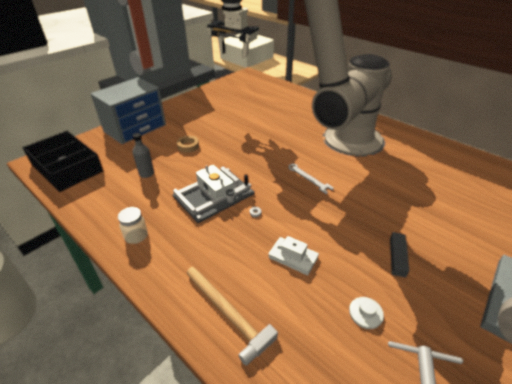

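The top view shows the jig at (310,190), with its post at about (284,217), lip at the bottom and stop at the top. The cap is at (188,180), the bearing at (254,200), the cover at (110,176) and the oil bottle at (405,160). I'll enlarge it to measure.

Run:
```python
from h import *
im=cv2.imread("pics/top0.png"); c=im[140:240,150:350]; cv2.imwrite("pics/crop0.png",cv2.resize(c,None,fx=4,fy=4,interpolation=cv2.INTER_CUBIC))
p=bot.camera_params("top")
for n,uv,z in(("jig",(310,190),30),("cap",(188,180),50),("oil",(400,165),0),("bear",(254,201),11),("post",(284,217),74)): print(n,at(p,[uv],z).round())
hsv=cv2.cvtColor(im,cv2.COLOR_BGR2HSV)
m=((hsv[...,1]<60)&(hsv[...,2]>120)).astype(np.uint8)*255
for q in cv2.findContours(m,0,2)[0]:
    if cv2.contourArea(q)>80: print(cv2.minAreaRect(q))
```

```text
jig [[ 578. -145.   30.]]
cap [[600. 181.  50.]]
oil [[ 652. -400.    0.]]
bear [[548.   5.  11.]]
post [[504. -72.  74.]]
((11.088232040405273, 321.85296630859375), (9.45888900756836, 24.981168746948242), 75.96376037597656)
((247.36154174804688, 288.60772705078125), (64.3740234375, 12.775577545166016), 7.125016689300537)
((28.096153259277344, 266.48077392578125), (82.17265319824219, 18.434917449951172), 78.69007110595703)
((9.0, 221.0), (10.0, 18.0), 90.0)
((254.5, 200.5), (11.0, 11.0), 90.0)
((188.36741638183594, 180.91650390625), (23.58048439025879, 40.733951568603516), 77.19573211669922)
((110.5, 175.5), (25.0, 25.0), 90.0)
((310.4100036621094, 189.6300048828125), (51.05310821533203, 74.10478973388672), 8.130102157592773)
((46.97837829589844, 141.57028198242188), (45.69703674316406, 47.88051223754883), 62.10273361206055)
((481.5, 103.0), (9.0, 12.0), 0.0)
((28.99312400817871, 105.77294921875), (13.545710563659668, 29.59737777709961), 61.69924545288086)
((324.7500305175781, 92.25000762939453), (21.21320343017578, 19.091880798339844), 45.0)
((156.42922973632812, 97.27384948730469), (10.206483840942383, 31.007740020751953), 3.179830312728882)
((448.5, 4.5), (9.0, 15.0), 90.0)
((176.5, 28.0), (56.0, 249.0), 90.0)
((6.5, 12.5), (25.0, 13.0), 90.0)
```

View pics/crop0.png

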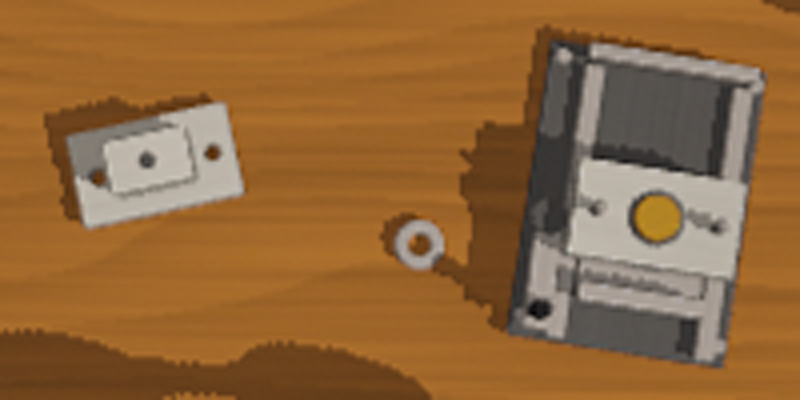

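Run:
```python
from h import *
p=bot.camera_params("top")
def w(uv,z): 
    uv=np.array(uv,float).reshape(-1,2); return at(p,uv/4+[150-.375,140-.375],z)[:,:2]
d=w([(596,207),(716,226)],72); print("dowels",d,"mid",d.mean(0)); v=d[0]-d[1]; print("yaw",np.arctan2(-v[0],v[1]),np.hypot(*v))
print("plunger",w((657,217),68)); print("lip rear",w([(580,298),(700,315)],50))
post=w((540,307),74)[0]; print("post",post)
b=w([(508,334),(723,366),(766,72)],12);print("base corners",b)
print("stop",w([(592,44),(765,72)],30))
c=w([(228,101),(243,194),(84,229),(66,137)],16); print("cap flange",c,c.mean(0))
h=w([(212,152),(97,178)],16);print("holes",h,h.mean(0)); t=w([(103,141),(186,124),(196,181),(112,196)],50);print("block",t.mean(0))
```

```text
dowels [[ 571.2197788  -110.27508729]
 [ 559.54382068 -188.18539542]] mid [ 565.38179974 -149.23024135]
yaw -0.1487570342137315 78.78035357690909
plunger [[ 565.30222002 -150.45539121]]
lip rear [[ 512.41548449 -102.19528366]
 [ 501.89455379 -181.37793578]]
post [506.07535123 -74.02787946]
base corners [[ 488.00857128  -56.97402638]
 [ 467.54102882 -203.34350381]
 [ 669.21746404 -233.50473285]]
stop [[ 684.65243812 -111.88686082]
 [ 666.59350375 -229.11516975]]
cap flange [[645.42906175 135.70464466]
 [581.69447478 124.47558164]
 [556.8383965  232.57519131]
 [619.73754142 246.2205597 ]] [600.92486861 184.74399433]
holes [[610.28007371 146.09681756]
 [591.78582763 224.40681253]] [601.03295067 185.25181505]
block [601.02645245 183.73767093]
```

```bash
python3 -m pendant '[[[0.89,0.96,-0.2],[0,0,-0.32],-1],[[0.89,0.96,-0.2],[0,0,-0.32],-1],[[0.89,0.96,-0.2],[0,0,-0.32],-1],[[0.89,0.96,-0.2],[0,0,-0.32],-1],[[0.89,0.96,-0.2],[0,0,-0.32],-1],[[0.89,0.96,-0.2],[0,0,-0.32],-1],[[0.89,0.96,-0.2],[0,0,-0.32],-1],[[0.89,0.96,-0.2],[0,0,-0.32],-1],[[0.89,0.96,-0.2],[0,0,-0.32],-1],[[0.89,0.96,-0.2],[0,0,-0.32],-1]]'
```

```text
time: 0.93
tool_pos: [390.5, -220.7, 183.4]
tcp_rot: [-3.142, 0.0, -0.15]
contact_force: [0.7, -1.3, -0.1]
grip_width: 29.7
finger_force: 0.0
```

```bash
python3 -m pendant '[[[0.9,0.93,-0.3],[0,0,0],-1],[[0.9,0.93,-0.3],[0,0,0],-1],[[0.9,0.93,-0.3],[0,0,0],-1],[[0,0,0],[0,0,0],-1],[[0,0,-0.95],[0,0,0],-1],[[0,0,-0.95],[0,0,0],-1],[[0,0,-0.95],[0,0,0],-1],[[0,0,-0.95],[0,0,0],-1],[[0,0,0],[0,0,0],-1],[[0,0,0],[0,0,0],-1]]'
```

```text
time: 1.77
tool_pos: [469.7, -138.5, 41.9]
tcp_rot: [-3.141, 0.004, -0.148]
contact_force: [0.0, -0.8, 0.8]
grip_width: 0.6
finger_force: 0.0
```

```bash
python3 -m pendant '[[[0.35,-0.052,0],[0,0,0],-1],[[0.35,-0.052,0],[0,0,0],-1],[[0.35,-0.052,0],[0,0,0],-1],[[0.35,-0.052,0],[0,0,0],-1],[[0.35,-0.052,0],[0,0,0],-1],[[0.35,-0.052,0],[0,0,0],-1],[[0.35,-0.052,0],[0,0,0],-1],[[0.15,-0.022,0],[0,0,0],-1],[[0.1,-0.015,0],[0,0,0],-1],[[0,0,0],[0,0,0],-1]]'
```

```text
time: 2.6
tool_pos: [552.6, -151.2, 44.1]
tcp_rot: [3.141, -0.003, -0.148]
contact_force: [-0.5, 0.6, 0.8]
grip_width: 0.4
finger_force: 0.0
```

```bash
python3 -m pendant '[[[0.08,-0.012,0],[0,0,0],-1],[[0.08,-0.012,0],[0,0,0],-1],[[0.08,-0.012,0],[0,0,0],-1],[[0.08,-0.012,0],[0,0,0],-1],[[0,0,0],[0,0,0],-1],[[0,0,0],[0,0,0],-1],[[0,0,0],[0,0,0],-1],[[0,0,0],[0,0,0],-1],[[0,0,0],[0,0,0],-1],[[0,0,0],[0,0,0],-1]]'
python3 - <<'E'
from h import *
im=bot.capture("top"); cv2.imwrite("pics/t1.png",cv2.resize(im[130:250,230:380],None,fx=4,fy=4,interpolation=cv2.INTER_CUBIC))
E
```

```text
time: 3.43
tool_pos: [558.3, -151.7, 42.6]
tcp_rot: [-3.141, 0.007, -0.148]
contact_force: [-12.9, 1.2, 8.9]
grip_width: 0.4
finger_force: 6.5
```

View pics/t1.png

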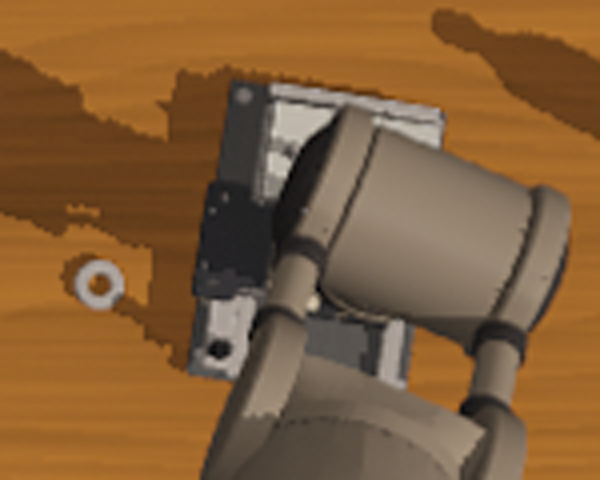

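```bash
python3 -m pendant '[[[-0.5,0.075,0],[0,0,0],-1],[[0,0,0.9],[0,0,0],-1],[[0,0,0.9],[0,0,-0.934],-1],[[0,0,0.9],[0,0,-0.934],-1],[[-0.5,0.78,0],[0,0,-0.934],-1],[[-0.51,0.78,0],[0,0,-0.934],-1],[[-0.51,0.78,0],[0,0,-0.934],-1],[[-0.51,0.78,0],[0,0,-0.934],-1],[[0,0,0],[0,0,-0.934],-1],[[0,0,-0.8],[0,0,0],-1]]'
```

```text
time: 4.32
tool_pos: [488.0, -55.8, 103.3]
tcp_rot: [-3.136, -0.007, -0.937]
contact_force: [1.7, -0.5, -0.1]
grip_width: 0.5
finger_force: 0.0
```

```bash
python3 -m pendant '[[[-0.1,0,-0.95],[0,0,0],-1],[[0,0,0],[0,0,0],-1],[[0.22,-0.296,0],[0,0,0],-1],[[0.22,-0.296,0],[0,0,0],-1],[[0.22,-0.296,0],[0,0,0],-1],[[0.22,-0.296,0],[0,0,0],-1],[[0.22,-0.296,0],[0,0,0],-1],[[0.22,-0.296,0],[0,0,0],-1],[[0.22,-0.296,0],[0,0,0],-1],[[0.22,-0.296,0],[0,0,0],-1]]'
```

```text
time: 5.15
tool_pos: [536.7, -128.4, 71.9]
tcp_rot: [-3.14, -0.001, -0.933]
contact_force: [-0.8, 2.9, -0.1]
grip_width: 0.3
finger_force: 1.0
```

```bash
python3 -m pendant '[[[0.11,-0.148,0],[0,0,0],-1],[[0.05,-0.067,0],[0,0,0],-1],[[0.05,-0.067,0],[0,0,0],-1],[[0,0,0],[0,0,0],-1],[[0,0,0],[0,0,0],-1],[[0,0,0],[0,0,0],-1],[[0,0,0],[0,0,0],-1],[[0,0,0],[0,0,0],-1],[[0,0,0],[0,0,0],-1],[[0,0,0],[0,0,0],-1]]'
```

```text
time: 5.98
tool_pos: [543.3, -132.0, 71.7]
tcp_rot: [-3.136, 0.003, -0.932]
contact_force: [6.0, 22.2, 2.7]
grip_width: 0.5
finger_force: 8.4
```

```bash
python3 -m pendant '[[[-0.4,0.53,0],[0,0,0],-1],[[0,0,0.9],[0,0,0],-1],[[0,0,0.9],[0,0,1],-1],[[0,0,0.9],[0,0,1],0],[[0,0,0.9],[0,0,1],1],[[0.21,0.91,0],[0,0,1],1],[[0.21,0.91,0],[0,0,1],1],[[0.21,0.91,0],[0,0,1],1],[[0.21,0.91,0],[0,0,1],1],[[0.21,0.91,0],[0,0,1],1]]'
```

```text
time: 6.82
tool_pos: [562.1, 17.0, 179.9]
tcp_rot: [3.141, -0.002, 0.033]
contact_force: [0.3, -0.4, 1.0]
grip_width: 42.4
finger_force: 0.0
```

```bash
python3 -m pendant '[[[0.21,0.91,0],[0,0,1],1],[[0.21,0.91,0],[0,0,1],1],[[0.21,0.91,0],[0,0,1],1],[[0.21,0.91,0],[0,0,1],1],[[0.21,0.91,0],[0,0,1],1],[[0,0,0],[0,0,1],1],[[0,0,0],[0,0,1],1],[[0,0,0],[0,0,1],1],[[0,0,0],[0,0,1],1],[[0,0,0],[0,0,1],1]]'
python3 - <<'E'
from h import *
np.set_printoptions(suppress=True,precision=3)
im=bot.capture("top"); a=cv2.resize(im[130:250,250:370],None,fx=4,fy=4,interpolation=cv2.INTER_CUBIC)
p=bot.camera_params("wrist");w=bot.capture("wrist"); cv2.imwrite("pics/w2full.png",w)
np.savez("pics/w2.npz",**{k:np.array(v) for k,v in p.items()})
cv2.imwrite("pics/t2.png",a); cv2.imwrite("pics/t2full.png",im); cv2.imwrite("pics/w2.png",w)
print(bot.get_obs()["joint_positions"],ray(p,[[256,192]]))
E
```

```text
time: 7.65
tool_pos: [593.5, 152.7, 179.6]
tcp_rot: [3.14, -0.0, 1.233]
contact_force: [-0.1, 0.6, -0.9]
grip_width: 91.5
finger_force: 0.0
[ 0.127  0.554  1.364 -0.001  1.223  0.469] (array([614.888, 216.529, 320.913]), array([[-0.097, -0.232, -0.968]]))
```

View pics/t2.png

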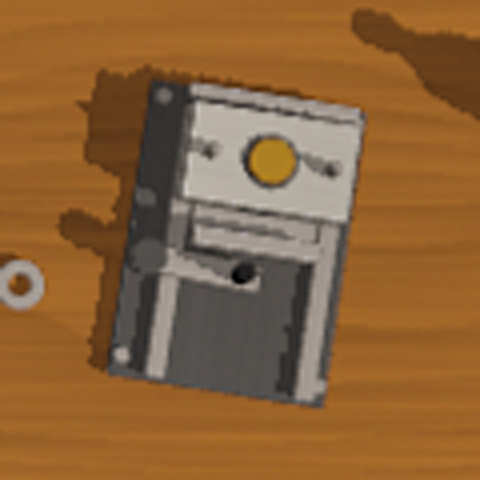

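View pics/w2.png

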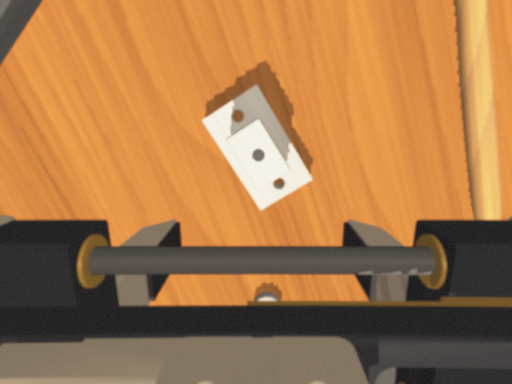

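Latch looks shut and the carriage home in the top view. In the wrist view the cap corners are at about (204,121), (258,85), (311,180) and (262,210), with holes at (238,116) and (279,184).

Run:
```python
from h import *
p=dict(np.load("pics/w2.npz")); p={k:(v if v.ndim else float(v)) for k,v in p.items()}
h=at(p,[(238,116),(279,184)],16)[:,:2]; print("holes",h,h.mean(0)); v=h[0]-h[1]; print(np.arctan2(v[0],-v[1]),np.arctan2(-v[0],v[1]),np.hypot(*v))
c=at(p,[(204,121),(258,85),(311,180),(262,210)],16)[:,:2]; print(c.mean(0)); print("dot",at(p,[(258,155)],50))
q=bot.camera_params("top")
def w(uv,z): 
    uv=np.array(uv,float).reshape(-1,2); return at(q,uv/4+[250-.375,130-.375],z)[:,:2]
d=w([(208,150),(331,169)],74); v=d[0]-d[1]; print("dow",d.mean(0),np.arctan2(-v[0],v[1]),np.hypot(*v)); print("pl",w((271,161),68))
a=w((148,253),38)-w((242,272),74); print("latch",np.arctan2(-a[0,0],a[0,1]),np.hypot(*a[0]),w((242,272),74))
```

```text
holes [[592.94397875 222.56945383]
 [609.93787428 143.72347792]] [601.44092652 183.14646587]
-2.92930727084799 0.21228538274180356 80.65655833375747
[601.7919575  182.94056361]
dot [[600.81177929 183.77804127  50.        ]]
dow [ 628.52070681 -157.75916916] -0.14534012281273778 80.85632141782283
pl [[ 628.24347161 -159.64388371]]
latch -0.23712064645688427 59.72161374109346 [[ 555.1273044  -139.88037175]]
```

```bash
python3 -m pendant '[[[0.13,0.51,-0.4],[0,0,0.93],1],[[0.13,0.51,-0.4],[0,0,0.93],1],[[0,0,-0.4],[0,0,0.93],1],[[0,0,-0.5],[0,0,0.93],1],[[0,0,-0.5],[0,0,0.93],1],[[0,0,-0.8],[0,0,0],1],[[0,0,-0.8],[0,0,0],1],[[0,0,0],[0,0,0],1],[[0,0,0],[0,0,0],1],[[0,0,0],[0,0,0],1]]'
```

```text
time: 8.58
tool_pos: [601.4, 183.6, 66.6]
tcp_rot: [3.139, 0.0, 1.783]
contact_force: [0.3, -0.1, 0.3]
grip_width: 91.8
finger_force: 0.0
```

```bash
python3 -m pendant '[[[0,0,-0.7],[0,0,0.06],1],[[0,0,-0.34],[0,0,0],1],[[0,0,0],[0,0,0],1],[[0,0,0],[0,0,0],-1],[[0,0,0],[0,0,0],-1],[[0,0,0],[0,0,0],-1],[[0,0,0],[0,0,0],-1],[[0,0,0],[0,0,0],-1],[[0,0,0],[0,0,0],-1],[[0,0,0],[0,0,0],-1]]'
```

```text
time: 9.42
tool_pos: [600.3, 183.6, 34.2]
tcp_rot: [3.141, 0.0, 1.792]
contact_force: [-0.9, -0.4, 0.3]
grip_width: 49.7
finger_force: 0.0
```

```bash
python3 -m pendant '[[[0,0,0],[0,0,0],-1],[[0,0,0],[0,0,0],-1],[[0,0,0.5],[0,0,0],-1],[[0,0,0.8],[0,0,0],-1],[[0,0,0.8],[0,0,0],-1],[[0,0,0.8],[0,0,0],-1],[[0,0,0.8],[0,0,0],-1],[[0,0,0.5],[0,0,0],-1],[[0,0,0],[0,0,0],-1],[[0,0,0],[0,0,0],-1]]'
python3 - <<'E'
from h import *
cv2.imwrite("pics/w3.png",bot.capture("wrist"))
E
```

```text
time: 10.25
tool_pos: [600.2, 183.6, 159.9]
tcp_rot: [3.141, 0.0, 1.792]
contact_force: [0.2, -0.1, -3.4]
grip_width: 35.6
finger_force: 30.0
```

View pics/w3.png

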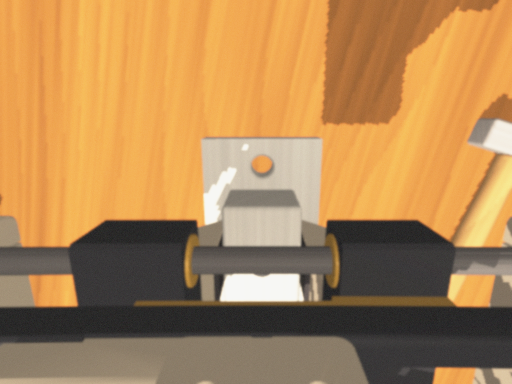

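Run:
```python
from h import *
p=bot.camera_params("wrist"); o=bot.get_obs(); t=o["tool_pos"]; y=o["tcp_rot"][2]; print(t,y,o["contact_force"])
im=bot.capture("wrist"); hsv=cv2.cvtColor(im,cv2.COLOR_BGR2HSV)
m=((hsv[...,1]>90)).astype(np.uint8)[145:185,240:285]
n,l,s,c=cv2.connectedComponentsWithStats(m); print(s,c+[240,145])
k=np.argmax(s[1:,4])+1
X=at(p,[c[k]+[240,145],(202,137.5),(322,137.5)],t[2]-18.2)-t
R=np.array([[np.cos(y),np.sin(y)],[-np.sin(y),np.cos(y)]])
print("tool-x, tool lateral (left +):",(R@X[:,:2].T).T)
```

```text
[599.54463289 183.44738248 158.69672131] 1.7924464074022586 [-0.60074773  0.27006257 -2.62505264]
[[   0    0   45   40 1512]
 [  12   10   21   18  288]] [[262.08399471 164.6494709 ]
 [261.55902778 163.71527778]]
tool-x, tool lateral (left +): [[ 41.89949848   0.26903036]
 [ 55.80922857  31.6818723 ]
 [ 55.81959119 -31.58058078]]
```

```bash
python3 -m pendant '[[[0.03,-0.5,0.3],[0,0,-0.19],-1],[[0.03,-0.93,0.3],[0,0,-0.19],-1],[[0.03,-0.93,0.3],[0,0,-0.19],-1],[[0.03,-0.93,0.3],[0,0,-0.19],-1],[[0.03,-0.93,0],[0,0,-0.19],-1],[[0.03,-0.93,0],[0,0,-0.19],-1],[[0.03,-0.93,0],[0,0,-0.19],-1],[[0.03,-0.93,0],[0,0,-0.19],-1],[[0.03,-0.93,0],[0,0,-0.19],-1],[[0.03,-0.93,0],[0,0,-0.19],-1]]'
```

```text
time: 11.18
tool_pos: [608.4, -84.6, 194.9]
tcp_rot: [-3.139, -0.0, 1.562]
contact_force: [-0.1, -1.1, -2.5]
grip_width: 35.5
finger_force: 30.0
```

```bash
python3 -m pendant '[[[0.03,-0.93,0],[0,0,-0.19],-1],[[0.03,-0.93,0],[0,0,-0.19],-1],[[0.03,-0.93,0],[0,0,-0.19],-1],[[0.03,-0.93,0],[0,0,-0.19],-1],[[0.03,-0.93,0],[0,0,-0.19],-1],[[0.03,-0.5,0],[0,0,-0.19],-1],[[0,0,0],[0,0,0],-1],[[0,0,0],[0,0,0],-1],[[0,0,0],[0,0,0],-1],[[0,0,0],[0,0,0],-1]]'
python3 - <<'E'
from h import *
p=bot.camera_params("wrist"); o=bot.get_obs(); im=bot.capture("wrist"); cv2.imwrite("pics/w4.png",im)
np.savez("pics/w4.npz",t=o["tool_pos"],r=o["tcp_rot"],**{k:np.array(v) for k,v in p.items()}); print(o["tool_pos"],o["tcp_rot"])
E
```

```text
time: 12.02
tool_pos: [614.7, -235.6, 195.8]
tcp_rot: [-3.141, -0.001, 1.429]
contact_force: [0.5, 0.6, -2.3]
grip_width: 35.8
finger_force: 30.0
[ 614.66265973 -235.63416344  195.84602223] [-3.14097862e+00 -6.43618488e-04  1.42899743e+00]
```

View pics/w4.png

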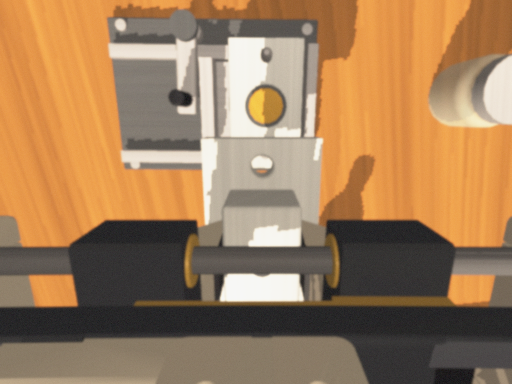

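The wrist view shows the locking arm square across behind the lip, the plunger at (266,105), the +y dowel at (266,53) and the held cap's hole at (262,164). Now I'll compute the move.

Run:
```python
from h import *
p=dict(np.load("pics/w4.npz")); t=p.pop("t"); r=p.pop("r"); p={k:(v if v.ndim else float(v)) for k,v in p.items()}
im=cv2.imread("pics/w4.png"); hsv=cv2.cvtColor(im,cv2.COLOR_BGR2HSV)
m=((hsv[...,1]>100)).astype(np.uint8)[80:132,240:294]
n,l,s,c=cv2.connectedComponentsWithStats(m); k=1+np.argmax(s[1:,4]); pc=c[k]+[240,80]; print(s[k],pc)
P=at(p,[pc],68)[0]; print("plunger",P)
D=at(p,[(266,53)],76)[0]; print("dowel",D); v=(D-P)[:2]; print("yaw",np.arctan2(-v[0],v[1]),np.hypot(*v))
e=at(p,[(110,17),(317,20)],12)[:,:2]; v=e[1]-e[0]; print("base yaw",np.arctan2(v[1],v[0]),np.hypot(*v))
f=at(p,[(229,38),(304,38)],62)[:,:2]; print("face corners +y",f,f.mean(0)); v=f[1]-f[0];print(np.arctan2(v[1],v[0]))
y=r[2]; R=np.array([[np.cos(y),-np.sin(y)],[np.sin(y),np.cos(y)]])
m2=((hsv[...,1]<60)|(hsv[...,2]>200)).astype(np.uint8)
X=at(p,[(261.6,163.7),(202,137.5),(322,137.5)],t[2]-18.2)-t; print("cap in tool",(R.T@X[:,:2].T).T)
for ctr in (P[:2],): print("TCP target",ctr-R@[0.8,0.0],"delta",ctr-R@[0.8,0.0]-t[:2], "dyaw for -0.147",1.424-y)
cv2.imwrite("pics/w4c.png",cv2.resize(im[0:140,100:330],None,fx=3,fy=3,interpolation=cv2.INTER_CUBIC))
```

```text
[   8    8   35   36 1011] [265.1760633  105.41048467]
plunger [ 628.13702012 -161.68950776   68.        ]
dowel [ 634.23406048 -122.05540925   76.        ]
yaw -0.15263667783344773 40.10032002671121
base yaw -0.15160931455383722 200.82311597160978
face corners +y [[ 605.69072504 -103.82433429]
 [ 667.82937416 -112.71765862]] [ 636.7600496  -108.27099646]
-0.142155289715907
cap in tool [[ 41.79472333   0.19011001]
 [ 55.69811044  31.62055267]
 [ 55.70468289 -31.64850873]]
TCP target [ 628.02396078 -162.48147846] delta [13.36130105 73.15268498] dyaw for -0.147 -0.0049974305949991304
```

View pics/w4c.png

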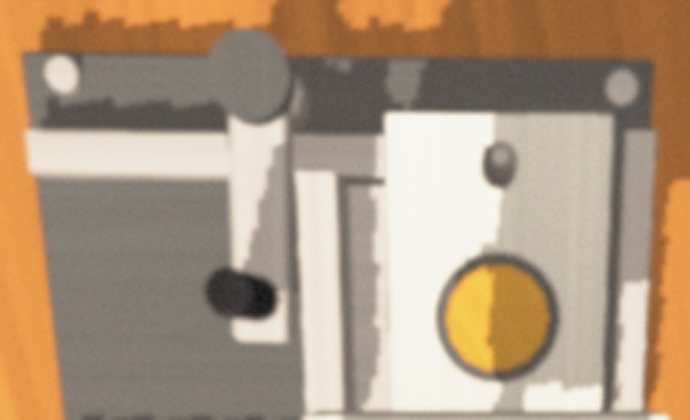

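```bash
python3 -m pendant '[[[0.113,0.607,0],[0,0,-0.06],-1],[[0.113,0.607,0],[0,0,0],-1],[[0.113,0.607,0],[0,0,0],-1],[[0.113,0.607,0],[0,0,0],-1],[[0,0,-0.6],[0,0,0],-1],[[0,0,-0.6],[0,0,0],-1],[[0,0,-0.6],[0,0,0],-1],[[0,0,-0.6],[0,0,0],-1],[[0,0,0],[0,0,0],-1],[[0,0,0],[0,0,0],-1]]'
python3 - <<'E'
from h import *
p=bot.camera_params("wrist"); o=bot.get_obs(); im=bot.capture("wrist"); t=o["tool_pos"];y=o["tcp_rot"][2]; print(t,o["tcp_rot"],o["contact_force"])
cv2.imwrite("pics/w5.png",cv2.resize(im[120:220,200:330],None,fx=5,fy=5,interpolation=cv2.INTER_CUBIC))
R=np.array([[np.cos(y),-np.sin(y)],[np.sin(y),np.cos(y)]])
c=t[:2]+R@[0.8,0]; d=c+R@[40,0]
print("pred dowel top px if aligned",proj(p,[[*d,82]]),"hole top, bottom",proj(p,[[*d,t[2]-18.2],[*d,t[2]-34.2]]))
E
```

```text
time: 12.9
tool_pos: [627.8, -163.1, 123.6]
tcp_rot: [-3.14, -0.001, 1.422]
contact_force: [0.5, 0.3, -2.2]
grip_width: 35.8
finger_force: 30.0
[ 627.82013019 -163.1177759   123.55502417] [-3.13959509e+00 -5.23221498e-04  1.42162788e+00] [ 0.54660655  0.28366537 -2.20132822]
pred dowel top px if aligned [[261.93404185 159.31103997]] hole top, bottom [[261.920814   165.5662038 ]
 [261.93024036 161.10834588]]
```

View pics/w5.png

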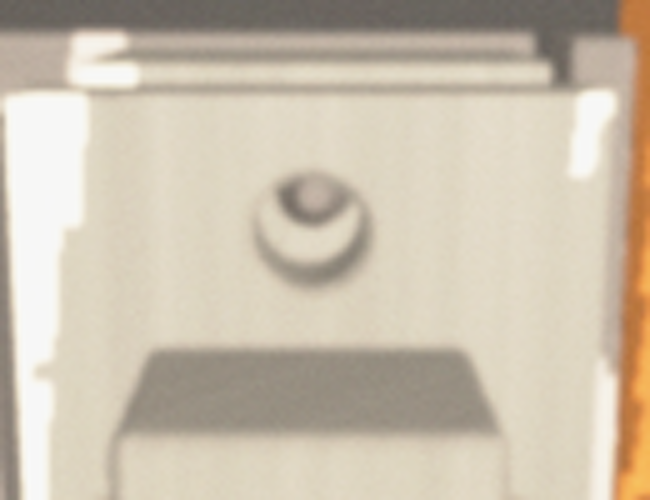

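The dowel top shows through the hole at (262.8,159.0), against (261.9,159.3) predicted, so it is aligned well within 1 mm. I'll lower it.

```bash
python3 -m pendant '[[[0,0,-0.15],[0,0,0],-1],[[0,0,-0.15],[0,0,0],-1],[[0,0,-0.1],[0,0,0],-1],[[0,0,-0.1],[0,0,0],-1],[[0,0,-0.1],[0,0,0],-1],[[0,0,-0.08],[0,0,0],-1],[[0,0,0],[0,0,0],-1],[[0,0,0],[0,0,0],-1],[[0,0,0],[0,0,0],-1],[[0,0,0],[0,0,0],-1]]'
```

```text
time: 13.78
tool_pos: [628.2, -163.5, 103.1]
tcp_rot: [-3.141, -0.001, 1.421]
contact_force: [2.2, 4.0, -5.6]
grip_width: 35.9
finger_force: 30.0
```

```bash
python3 -m pendant '[[[0.01,0.02,-0.08],[0,0,0],-1],[[0,0,-0.08],[0,0,0],-1],[[0,0,-0.07],[0,0,0],-1],[[0,0,0],[0,0,0],-1],[[0,0,0],[0,0,0],-1],[[0,0,0],[0,0,0],-1],[[0,0,0],[0,0,0],-1],[[0,0,0],[0,0,0],-1],[[0,0,0],[0,0,0],-1],[[0,0,0],[0,0,0],-1]]'
```

```text
time: 14.62
tool_pos: [628.5, -163.5, 97.9]
tcp_rot: [3.141, 0.0, 1.421]
contact_force: [-2.8, 4.5, 5.4]
grip_width: 35.7
finger_force: 30.0
```

```bash
python3 -m pendant '[[[0,0.02,-0.03],[0,0,0],-1],[[0,0,-0.03],[0,0,0],-1],[[0,0,-0.03],[0,0,0],-1],[[0,0,0],[0,0,0],-1],[[0,0,0],[0,0,0],-1],[[0,0,0],[0,0,0],-1],[[0,0,0],[0,0,0],-1],[[0,0,0],[0,0,0],-1],[[0,0,0],[0,0,0],-1],[[0,0,0],[0,0,0],-1]]'; python3 -c "
from plant import bot
print(bot.get_obs()['contact_force'])"
```

```text
time: 15.45
tool_pos: [628.5, -163.4, 96.1]
tcp_rot: [3.14, 0.001, 1.421]
contact_force: [-4.1, 4.0, 9.6]
grip_width: 35.8
finger_force: 30.0
[-4.11330667  4.01320376  9.64450792]
```

```bash
python3 -m pendant '[[[0,0,-0.03],[0,0,0],-1],[[0,0,-0.03],[0,0,0],-1],[[0,0,0],[0,0,0],-1],[[0,0,0],[0,0,0],-1],[[0,0,0],[0,0,0],-1],[[0,0,0],[0,0,0],-1],[[0,0,0],[0,0,0],-1],[[0,0,0],[0,0,0],-1],[[0,0,0],[0,0,0],-1],[[0,0,0],[0,0,0],-1]]'
```

```text
time: 16.28
tool_pos: [628.5, -163.4, 96.0]
tcp_rot: [3.14, 0.001, 1.421]
contact_force: [-7.4, 5.0, 19.5]
grip_width: 35.6
finger_force: 30.0
```

```bash
python3 -c "
from plant import bot
print(bot.close_job())"
```

```text
the job is handed in; nothing more can be done
None
```

I handed in the job with the carriage against its end stop, the locking arm across behind it, and the cap on both dowels, held pressed shut at about 19 N; no verdict was returned.

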